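Unfold the clamp crank and clamp a handset housing

TASK

On the bench clamp, unfold the crank's folded handle until it stands fully upright on the crank arm, and only then wind the crank clockwise (seen from above) to close the jaw until the white handset housing is pushed up square to the backstop and held snugly, at about 15 N and never crushed. Work only through the crank: do not touch the housing or the jaw, and leave the other things on the bench where they are. Then let go, leaving the handle upright and the housing lying clamped on the bed.

Things in the scene. Friction and masses are not known exactly. Their poses are not given: they have to be found in the camera images.
- clamp: Bench clamp, fixed. Origin on the bench, on the crank's vertical axis; x is the jaw's closing direction (to the backstop), z up. Gearbox 110 mm square, top 85 mm high; steel bed x 45 to 335 mm, 160 wide, top 20 mm high. Aluminium backstop (30 x 120, 45 tall) bolted on the bed, face anywhere from x 206 to 226 mm: not measured, so where the housing comes to bear must be felt.
- crank (a joint): Crank turn, rad, growing clockwise from above, 0 to 5.4. At 0 the arm points 2.0 rad counterclockwise from the clamp's x. A rad moves the jaw 15 mm to the backstop. Dry friction 0.40 N m (5.3 N along the handle's 75 mm circle); stays where left, also under clamping load. 10 N at the jaw adds 2 N along the circle; 15 N makes 8.3 N in all (at rest some 1 N less). Starts between 0 and 0.6.
- handle_hinge (a point): Centre of the handle's fold hinge at the outer end of the crank arm, 75 mm from the crank axis, 116 mm above the bench; moves with the crank. Hinge axis level and square to the arm; two lugs, 28 mm wide over all. Steel arm 18 mm wide, top 100 mm above the bench (hub 32 mm across, top 104 mm).
- handle (a joint): Fold angle of the handle, rad: 0 is folded, lying level over the arm with its free end just past the crank axis; 1.57 is its stop, upright over the hinge, the working position. Stiff hinge (friction 0.12 N m), stays where it is left. Starts between 0 and 0.12.
- pinch (a point): Point on the handle's centre line, 60 mm from the fold hinge. The handle is a 22 mm diameter black sleeve, 16 to 84 mm from the hinge, turning freely about its own length on a steel rod that ends 88 mm from the hinge. Folded, its centre line is 116 mm above the bench, 16 mm above the arm.
- jaw: Moving jaw, 90 mm wide. Origin on the bed below the middle of its rubber pad's front face (pad 90 mm wide, 4 to 30 mm above the bed), x to the backstop. At crank 0 the pad face is at clamp x 110 mm. The pad is sprung: it gives 1 mm per 6 N (8 mm at most; this reading does not show the give), so once the housing bears on the backstop the force rises 90 N per rad of crank.
- housing: White plastic handset housing, 48 (x) x 140 (y) x 34 mm, lying loose on the clamp bed between jaw and backstop, roughly square to them, about 0.2 kg. Origin at the centre of its underside, z up. To be clamped across its 48 mm.
- driver: Bystander: red screwdriver, 170 mm, lying beside the clamp. Origin on it, on the bench.
- motor: Bystander: small gear motor, 35 mm tall, standing beside the clamp.
- bush: Bystander: steel bush, 24 mm diameter, 28 mm tall, standing on the clamp bed behind the backstop.
- screw_dish: Bystander: steel dish, 70 mm across, 22 mm tall, beside the clamp.
- old_housing: Bystander: open half of a handset housing, 48 x 150 x 22 mm.
- cup: Bystander: plum-coloured cup with pens, 76 mm across, 110 mm tall (pens to 150 mm).
- jar: Bystander: clear jar with steel cap, 64 mm across, 90 mm tall.

How it is judged:
By the outcome, as a careful person would: the job done as asked, in the order asked, and still so for the second after the job is handed in, with the robot touching nothing.
It also fails if it takes over 72 s, if anything falls off the work surface, if the arm or the gripper's body presses on something with over 40 N, if the wrist force passes 120 N, or if a joint passes its speed limit or range.

ROBOT

A 6-joint arm with a two-finger parallel gripper is mounted at the origin on the work surface. World frame = base frame: x ahead of the robot, y to its left, z up, the work surface at z = 0. Lengths are in m, angles in rad, forces in N, time in s.
With the tool pointing down it reaches from about 0.3 to 0.775 m from the base axis. Payload 14.6 kg.
Tool frame: the origin (TCP) lies at the very end of the fingers, on their centre line; the grasp point (between the pads) lies 19 mm behind it; z points along the fingers, y is the line along which they close (so a half turn about z gives the same grasp; the last joint's range is limited). The gripper opens to 94 mm and grips with 3 to 60 N. Pads are 16 mm wide; open, the fingers measure 119 mm over their backs; the gripper's body (75 mm by 177 mm) begins 78 mm behind the grasp point.
Start: joints at [-1.413, 0.3, 1.521, -0, 1.321, -0.067], TCP at [0.123, -0.536, 0.184] pointing down, gripper open.
Joint ranges: [-3.03, 3.03], [-0.79, 2.21], [0.23, 2.52], [-1.04, 4.18], [0, 3.07], [-2.55, 2.55]. Speed limits (rad/s): [2.22, 2.22, 2.57, 3.14, 3.14, 3.14].

INTERFACE

Orientations are given as [roll, pitch, yaw] about the fixed x, y, z axes, in that order (R = Rz(yaw) Ry(pitch) Rx(roll)).
In Python, from station import ctrl, cams gives the robot as it stands. The module is installed in compiled form; this text tells all that it offers.
- The arm moves only by the tool arm_command, never from a script. Its argument "plan" is a list that holds one entry, the list of rows, each a list of 7 numbers: the shift along the tool's x, y, z in parts of the range, where 1.0 means 750 mm, then the turn, a rotation vector about the tool's x, y, z in parts of the range, where 1.0 means 2 rad, then the closure, from -1 (fully open) to 1 (shut). A call has 1 to 12 rows; each row is the pose to reach, as a shift and turn from the pose commanded when the call began, along the tool's axes at that moment; what a row does not reach only later rows make up. A row lasts 1/10 s, in which the tool goes at most 50 mm and 8.59 degrees, less where a joint would pass 70% of its speed; a pose out of reach is approached as far as the arm can. No shift or turn number may pass 1 either way. A call with a gripper value outside its range is refused whole. The fingers move at their own pace and stop on an object; "squeeze" is the grip in N (left out, the last holds). Time passes only in rows, so rows that repeat a pose let the fingers close. It gives the time, the measured TCP pose, the force, the opening and the grip force at its end, in the units of the state.
- ctrl.get_obs(): the state, without advancing time (a new reading comes with each control period).
- cams.camera(name): name is "side" or "top"; returns (picture, depth): 384x512x3 uint8, blue, green, red; 384x512 float32, m along the optical axis (not along the pixel's ray), 0 where there is no reading.
- cams.camera_info(name): a dict with "fx", "fy", "cx", "cy" (pixels), "world_to_cam" (4x4, takes a point from world to camera coordinates). Camera axes: x right, y down, z forward; pixel columns grow to the right and rows downward; lengths in m; the calibration is good to about 2 mm. A picture is of the moment at which its call begins. camera_info takes no time and is no camera call.
- ctrl.hand_in(): hands the job in; it is judged then, once.
The state is a dict: "time_s": time; "qpos": joint angles; "joint_vel": joint speeds; "tau": joint torques, N m; "ee_pos": TCP position; "eef_rot": TCP orientation; "force": force on the tool from outside, world axes, zero at the start; "moment": the same for the moment, N m; "grip_width": finger opening in m; "grip_force": force on a finger pad.
Only numpy, scipy, OpenCV 4.12 (cv2) and the standard library are available. Lean on these libraries where they do the work, as an engineer would, in place of code of your own. Each camera call takes 0.05 s, during which the arm holds its last target. There are 200 camera calls.

## Working session

There is one attempt and no reset: what is moved stays moved. The work goes in short steps, Python scripts to look and compute and a tool call to move; the robot and the scene stay as the last step left them, time stands still between calls to the robot, and variables do not carry over. Pictures are saved under pics/ and viewed, at most 10 in all, crops included, and the job is handed in when it is done.

Besides the shell and the picture viewer there is one more tool, called after ">>>" by a JSON object that holds its "name" and its "arguments". arm_command: Moves the arm, as the interface text tells. Its arguments: {"type":"object","properties":{"plan":{"type":"array"},"squeeze":{"type":"number"}},"required":["plan"]}

```bash
mkdir -p pics; python3 - <<'E'
from station import ctrl,cams
import cv2,numpy as np
o=ctrl.get_obs();print({k:np.round(v,3).tolist() for k,v in o.items()})
for n in("top","side"):
    p,d=cams.camera(n);cv2.imwrite(f"pics/{n}0.png",p);np.save(f"{n}0.npy",d)
    i=cams.camera_info(n);print(n,i["fx"],i["fy"],i["cx"],i["cy"],np.round(i["world_to_cam"],4).tolist())
E
```

```text
{'time_s': 0.0, 'qpos': [-1.413, 0.3, 1.522, -0.0, 1.321, -0.067], 'joint_vel': [0.0, -0.0, 0.002, -0.0, -0.0, 0.001], 'tau': [0.002, -53.181, -35.273, 0.071, 0.024, -0.0], 'ee_pos': [0.123, -0.536, 0.184], 'eef_rot': [-3.14, -0.0, 0.225], 'force': [0.566, 0.436, -0.285], 'moment': [-0.016, 0.012, -0.01], 'grip_force': 0.0, 'grip_width': 0.094}
top 475.2581245050398 475.2581245050398 260.61691913992246 198.0244329329307 [[0.0546, -0.9985, 0.006, -0.0566], [-0.974, -0.0546, -0.2198, 0.6116], [0.2198, 0.0062, -0.9755, 1.3201], [0.0, 0.0, 0.0, 1.0]]
side 481.24355802561274 481.24355802561274 251.21428317658413 185.22618175437213 [[-0.8106, -0.5855, -0.0103, 0.4694], [-0.334, 0.4767, -0.8131, 0.2864], [0.481, -0.6557, -0.582, 0.9759], [0.0, 0.0, 0.0, 1.0]]
```

View pics/top0.png

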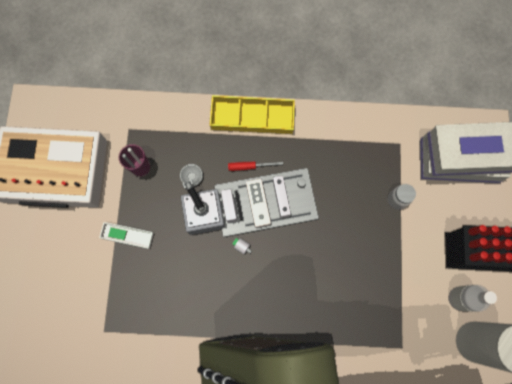

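View pics/side0.png

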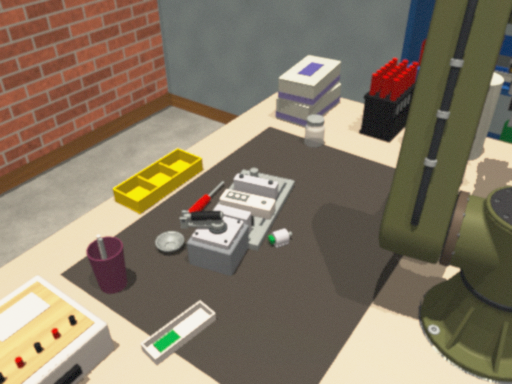

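The top view shows the gearbox near (202,210), with the crank arm pointing up-left to about (190,180) and the housing at (258,203). I'll enlarge both views.

```bash
python3 - <<'E'
import cv2
t=cv2.imread("pics/top0.png")[150:250,170:330];cv2.imwrite("pics/top0c.png",cv2.resize(t,None,fx=5,fy=5,interpolation=cv2.INTER_CUBIC))
t=cv2.imread("pics/side0.png")[160:280,150:310];cv2.imwrite("pics/side0c.png",cv2.resize(t,None,fx=5,fy=5,interpolation=cv2.INTER_CUBIC))
E
```

```text
(no output)
```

View pics/top0c.png

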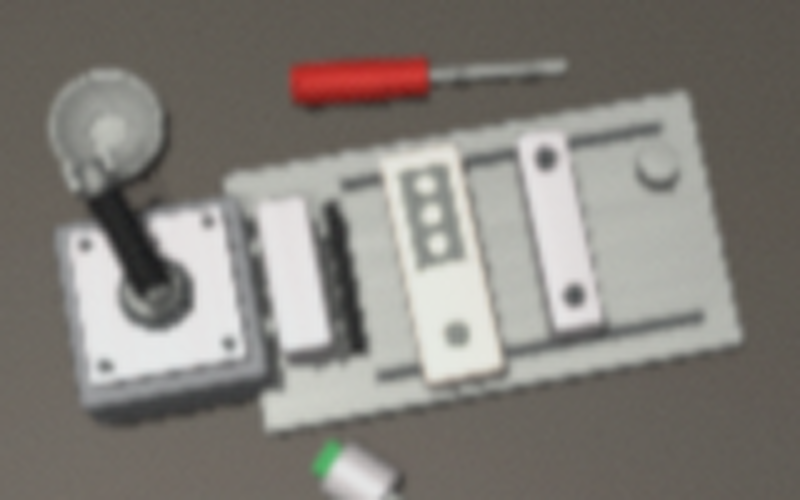

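View pics/side0c.png

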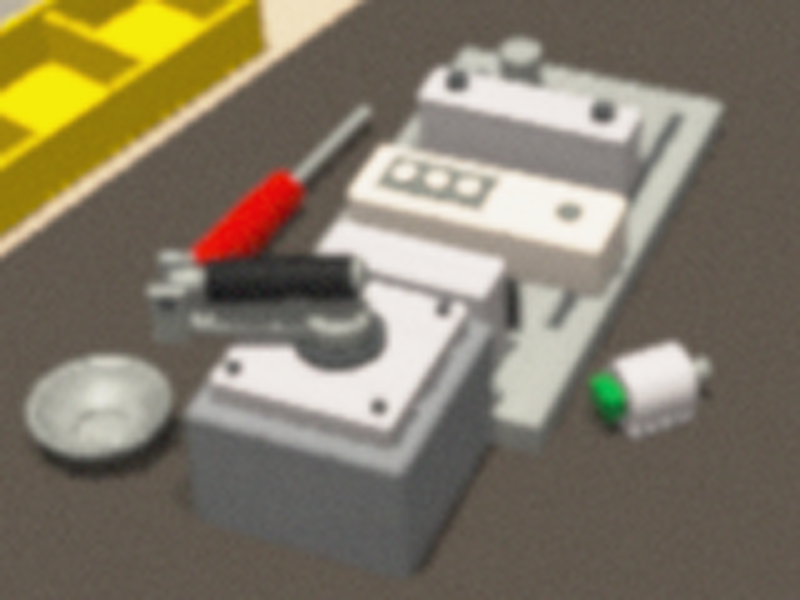

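The top crop shows the hinge lugs at about (92,177), the sleeve's free end at about (155,285), the hub at (156,295), and the bed corners at (225,178), (688,92), (742,342) and (268,430). In the side crop the hinge is at (172,275), the free end at (360,272), and bed corners are at (722,103) and (545,428). Next I fit the clamp pose and triangulate.

```bash
cat > h.py <<'E'
from station import ctrl,cams
import numpy as np
from scipy.optimize import least_squares
from scipy.spatial.transform import Rotation as R
I={n:cams.camera_info(n) for n in("top","side")}
def proj(n,P):
    i=I[n];T=np.array(i["world_to_cam"]);c=T[:3,:3]@P+T[:3,3]
    return np.array([i["fx"]*c[0]/c[2]+i["cx"],i["fy"]*c[1]/c[2]+i["cy"]])
def tri(a,b):
    f=lambda P:np.r_[proj("top",P)-a,proj("side",P)-b]
    s=least_squares(f,[.5,.1,.1]);return s.x,s.fun
def crop(n,u,v):
    o=(170,150) if n=="top" else (150,160)
    return np.array([(u+.5)/5-.5+o[0],(v+.5)/5-.5+o[1]])
E
python3 - <<'E'
from h import *
t=lambda u,v:crop("top",u,v); s=lambda u,v:crop("side",u,v)
np.set_printoptions(precision=4,suppress=True)
for nm,a,b in[("hinge",t(92,177),s(172,275)),("end",t(155,285),s(360,272)),("bedfar",t(742,342),s(722,103)),("hub",t(156,295),s(340,325)),("bush",t(660,158),s(521,48)),("bs1",t(545,158),s(457,80)),("bs2",t(574,295),s(603,110))]:
    print(nm,*tri(a,b))
obs=[("top",t(225,178),.045,.08,.02),("top",t(688,92),.335,.08,.02),("top",t(742,342),.335,-.08,.02),("top",t(268,430),.045,-.08,.02),
("top",t(156,293),0,0,.104),("side",s(722,103),.335,-.08,.02),("side",s(545,428),.045,-.08,.02),("side",s(340,322),0,0,.104)]
def W(p,x,y,z):
    c,q=np.cos(p[2]),np.sin(p[2]);return np.array([p[0]+c*x-q*y,p[1]+q*x+c*y,z])
f=lambda p:np.concatenate([proj(n,W(p,x,y,z))-o for n,o,x,y,z in obs])
r=least_squares(f,[.55,.1,-1.5],loss="soft_l1");print(r.x,r.fun.reshape(-1,2));p=r.x
# crank angle & fold by fitting hinge and end
def g(q):
    a=p[2]+2-q[0];d=np.array([np.cos(a),np.sin(a),0]);H=np.r_[p[:2],.116]+.075*d
    E=H+.088*(-np.cos(q[1])*d+np.array([0,0,np.sin(q[1])]))
    return np.r_[proj("top",H)-t(92,177),proj("side",H)-s(172,275),proj("top",E)-t(155,285),proj("side",E)-s(360,272)]
k=least_squares(g,[.3,.05]);print(k.x,k.fun)
# clamp coords of backstop and housing tops in top view
for nm,uv,z in[("housingL",t(380,158),.054),("housL2",t(427,383),.054),("houR",t(462,147),.054),("houR2",t(506,372),.054),("bsL",t(518,136),.065),("bsL2",t(556,332),.065)]:
    m=least_squares(lambda c:proj("top",W(p,c[0],c[1],z))-uv,[.2,0]);print(nm,m.x)
E
```

```text
hinge [0.6301 0.1849 0.1198] [-0.3202 -0.5953  0.5218  0.1381]
end [0.5627 0.1399 0.1245] [ 0.8217  1.6729 -1.4628 -0.3534]
bedfar [ 0.5725 -0.198   0.0187] [ 0.1001  0.2468 -0.2479 -0.049 ]
hub [0.5676 0.1456 0.0939] [ 0.0175  0.0356 -0.0309 -0.0075]
bush [ 0.675  -0.1431  0.0476] [ 0.2843  0.6161 -0.6285 -0.1424]
bs1 [ 0.6666 -0.0734  0.0678] [ 0.1667  0.3501 -0.3476 -0.0813]
bs2 [ 0.585  -0.0939  0.069 ] [ 0.1589  0.3645 -0.3557 -0.076 ]
[ 0.5668  0.1455 -1.3213] [[-0.7266  0.3774]
 [-0.2244 -0.0184]
 [ 0.4227  0.343 ]
 [-0.0303  1.2665]
 [-0.4047 -0.0224]
 [ 0.0662 -0.4952]
 [-0.9141 -0.5395]
 [ 0.0004 -2.7076]]
[0.1448 0.1623] [ 0.3399 -0.7005  0.5953  0.9371  0.5492  3.4165  0.6455 -1.4581]
housingL [0.1414 0.066 ]
housL2 [ 0.143  -0.0723]
houR [0.1906 0.0633]
houR2 [ 0.1894 -0.0748]
bsL [0.2238 0.0607]
bsL2 [ 0.2219 -0.0591]
```

```bash
python3 - <<'E'
from h import *
import cv2
np.set_printoptions(precision=4,suppress=True)
C=np.array([.5668,.1455])
for n in("top","side"):
    im=cv2.imread(f"pics/{n}0.png").max(2);d=np.load(f"{n}0.npy");i=I[n];T=np.linalg.inv(np.array(i["world_to_cam"]))
    v,u=np.mgrid[:384,:512];P=np.stack([(u-i["cx"])/i["fx"]*d,(v-i["cy"])/i["fy"]*d,d],-1)@T[:3,:3].T+T[:3,3]
    near=np.hypot(P[...,0]-.6,P[...,1]-.165)<.09
    m=near&(P[...,2]>.108)&(P[...,2]<.145)&(im<70)
    Q=P[m];c=Q.mean(0);w=np.linalg.svd(Q-c)[2][0]; w=w*np.sign(w[0])
    print(n,m.sum(),c,"dir",w,"yaw",np.arctan2(w[1],w[0]),"ext",((Q-c)@w).min(),((Q-c)@w).max(),"ztop",np.percentile(Q[:,2],[5,50,95]))
    g=near&(P[...,2]>.09)&(P[...,2]<.109)&(np.hypot(P[...,0]-C[0],P[...,1]-C[1])<.03);print(" hub-ish",P[g].mean(0),g.sum())
    g=(P[...,2]>.078)&(P[...,2]<.09)&(np.hypot(P[...,0]-C[0],P[...,1]-C[1])<.09);G=P[g][:,:2].astype(np.float32)
    print(" gearbox top",cv2.minAreaRect(G),np.median(P[g][:,2]))
E
```

```text
top 147 [0.5919 0.1592 0.1299] dir [ 0.835   0.5327 -0.1382] yaw 0.5678513240302151 ext -0.03322461059177462 0.032916260659417274 ztop [0.1227 0.1301 0.1368]
 hub-ish [0.5625 0.1439 0.0968] 99
 gearbox top ((0.5734580159187317, 0.12558794021606445), (0.09141616523265839, 0.13403847813606262), 14.08495044708252) 0.08558270555729353
side 247 [0.5856 0.1655 0.1248] dir [ 0.8411  0.5335 -0.0897] yaw 0.5652314665254778 ext -0.033697732071243415 0.033267459548842956 ztop [0.115  0.1258 0.1319]
 hub-ish [0.5659 0.1531 0.0986] 198
 gearbox top ((0.5704805254936218, 0.12964239716529846), (0.08970355987548828, 0.1288384348154068), 14.190004348754883) 0.08399031870231066
```

The clamp axis is at about (0.5675, 0.1455) with yaw −1.32, and the handle's direction is about 0.56 rad. That puts crank ≈0.12, fold ≈0.1 and the hinge at about (0.631, 0.185), and both views agree. I move to above the handle first.

Units first: shifts go in shares of 750 mm and turns go in shares of 2 rad. So 480 mm / 750 = 0.64, -456 mm / 750 = -0.608, -0.335 rad / 2 = -0.1675.

>>> {"name": "arm_command", "arguments": {"plan": [[[0.0533,-0.0507,-0.0213,0,0,-0.015,-1],[0.1067,-0.1013,-0.0267,0,0,-0.03,-1],[0.16,-0.152,-0.0267,0,0,-0.05,-1],[0.2133,-0.2027,-0.0267,0,0,-0.065,-1],[0.2667,-0.2533,-0.0267,0,0,-0.08,-1],[0.32,-0.304,-0.0267,0,0,-0.1,-1],[0.3733,-0.3547,-0.0267,0,0,-0.115,-1],[0.4267,-0.4053,-0.0267,0,0,-0.13,-1],[0.48,-0.456,-0.0267,0,0,-0.145,-1],[0.5333,-0.5067,-0.0267,0,0,-0.1675,-1],[0.5867,-0.5573,-0.0267,0,0,-0.1675,-1],[0.64,-0.608,-0.0267,0,0,-0.1675,-1]]], "squeeze": 12}}

```text
time_s: 1.3
ee_pos: [0.454, -0.0361, 0.2043]
eef_rot: [3.141, -0.0, 0.56]
force: [-0.1, -1.9, -0.0]
grip_width: 0.094
grip_force: 0.0
```

>>> {"name": "arm_command", "arguments": {"plan": [[[0,0,0,0,0,0,-0.3],[0,0,0,0,0,0,-0.3],[0,0,0,0,0,0,-0.3]]]}}

```text
time_s: 1.6
ee_pos: [0.4528, -0.0389, 0.2042]
eef_rot: [-3.141, 0.0, 0.559]
force: [0.3, -0.7, 0.9]
grip_width: 0.0735
grip_force: 0.0
```

In the tool's units: 215 mm / 750 = 0.2867, 195 mm / 750 = 0.26.

>>> {"name": "arm_command", "arguments": {"plan": [[[0.0533,-0.0267,0,0,0,0,-0.3],[0.1067,-0.0533,0,0,0,0,-0.3],[0.16,-0.08,0,0,0,0,-0.3],[0.2133,-0.1,0,0,0,0,-0.3],[0.26,-0.1173,0,0,0,0,-0.3],[0.2867,-0.1267,0,0,0,0,-0.3],[0.2867,-0.1267,0.0267,0,0,0,-0.3],[0.2867,-0.1267,0.0533,0,0,0,-0.3],[0.2867,-0.1267,0.0667,0,0,0,-0.3],[0.2867,-0.1267,0.0667,0,0,0,-0.3]]]}}

```text
time_s: 2.6
ee_pos: [0.5846, 0.1551, 0.1533]
eef_rot: [-3.141, 0.002, 0.558]
force: [-0.3, 0.4, 0.1]
grip_width: 0.0609
grip_force: 0.0
```

```bash
python3 - <<'E'
from h import *
import cv2
p,d=cams.camera("side");cv2.imwrite("pics/side1.png",cv2.resize(p[130:280,130:330],None,fx=4,fy=4,interpolation=cv2.INTER_CUBIC))
print(ctrl.get_obs()["ee_pos"],ctrl.get_obs()["time_s"])
E
```

```text
[0.58511304 0.15545975 0.15463728] 2.65
```

View pics/side1.png

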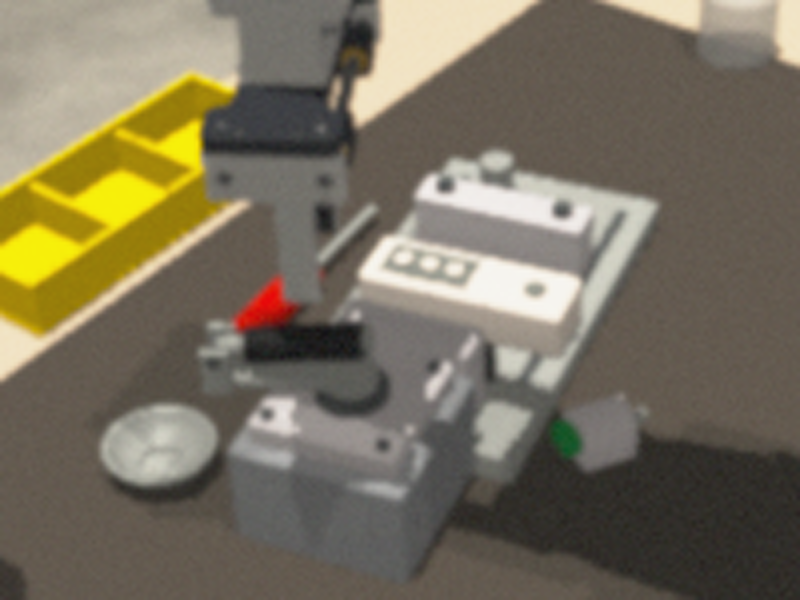

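The near finger at (297,300) hangs above the middle of the sleeve, aligned with it. I descend and grip lightly.

In the tool's units: 49 mm / 750 = 0.0653, 42 mm / 750 = 0.056.

>>> {"name": "arm_command", "arguments": {"plan": [[[0,-0.0013,0.02,0,0,0,-0.3],[0,-0.0013,0.04,0,0,0,-0.3],[0,-0.0013,0.056,0,0,0,-0.3],[0,-0.0013,0.0653,0,0,0,-0.3],[0,-0.0013,0.0653,0,0,0,1],[0,-0.0013,0.0653,0,0,0,1],[0,-0.0013,0.0653,0,0,0,1],[0,-0.0013,0.0653,0,0,0,1],[0,-0.0013,0.0653,0,0,0,1],[0,-0.0013,0.0653,0,0,0,1]]], "squeeze": 12}}

```text
time_s: 3.65
ee_pos: [0.5846, 0.1573, 0.1055]
eef_rot: [3.141, -0.0, 0.56]
force: [0.7, -1.6, -0.8]
grip_width: 0.018
grip_force: 10.7
```

```bash
python3 - <<'E'
from h import *
import cv2
p,d=cams.camera("side");a=cv2.resize(p[170:250,160:260],None,fx=4,fy=6,interpolation=cv2.INTER_CUBIC)
q,d=cams.camera("top");b=cv2.resize(q[160:240,160:260],None,fx=4,fy=6,interpolation=cv2.INTER_CUBIC)
cv2.imwrite("pics/g1.png",np.hstack([a,b]));o=ctrl.get_obs();print(o["grip_width"],o["grip_force"],o["ee_pos"])
E
```

```text
0.018527904566010407 10.953793376684189 [0.58461493 0.15728472 0.10543073]
```

View pics/g1.png

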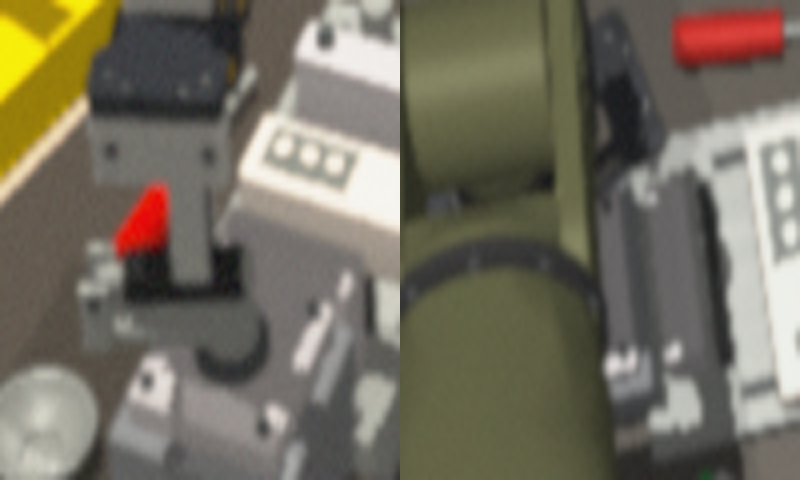

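The fingers straddle the sleeve, with the near tip at about (190,283) in the left half. The 18.5 mm width is probably pad give. I start the unfolding arc and watch the forces.

In the tool's units: -41 mm / 750 = -0.0547, 20.5 mm / 750 = 0.0273.

>>> {"name": "arm_command", "arguments": {"plan": [[[0.0013,0,-0.0067,0,0,0,1],[0.0027,0,-0.0147,0,0,0,1],[0.0053,0,-0.0213,0,0,0,1],[0.0087,0,-0.028,0,0,0,1],[0.0127,0,-0.034,0,0,0,1],[0.0167,0,-0.04,0,0,0,1],[0.022,0,-0.0453,0,0,0,1],[0.0273,0,-0.05,0,0,0,1],[0.0333,0,-0.0547,0,0,0,1],[0.0333,0,-0.0547,0,0,0,1]]]}}

```text
time_s: 4.75
ee_pos: [0.6062, 0.1709, 0.1467]
eef_rot: [3.141, -0.001, 0.56]
force: [-0.8, 0.4, 0.8]
grip_width: 0.0004
grip_force: 0.0
```

```bash
python3 - <<'E'
from h import *
import cv2
p,d=cams.camera("side");cv2.imwrite("pics/u1.png",cv2.resize(p[150:250,150:260],None,fx=5,fy=5,interpolation=cv2.INTER_CUBIC))
o=ctrl.get_obs();print(o["grip_width"],o["grip_force"],o["ee_pos"],o["force"],o["moment"])
E
```

```text
0.0005537679819124621 0.0 [0.60586932 0.17075452 0.14635165] [-0.37236995 -0.10389687 -0.5109939 ] [ 0.00135202 -0.03851197  0.02713527]
```

View pics/u1.png

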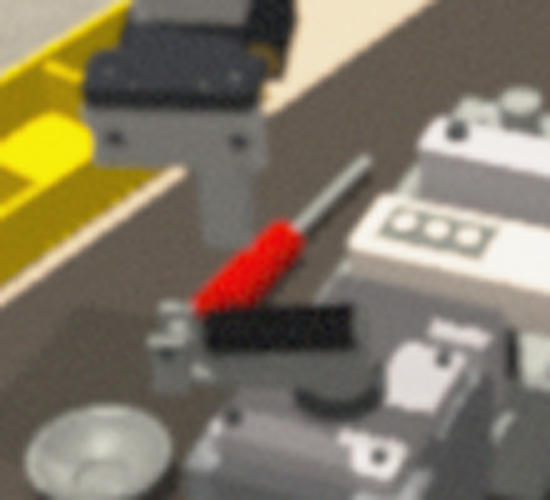

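The pads only held the top of the sleeve and slipped off; the handle is still folded (hinge at (175,330), free end at (355,325)). I re-measure the handle before a deeper grip.

```bash
python3 - <<'E'
from h import *
import cv2
np.set_printoptions(precision=4,suppress=True)
def meas(im,d,n="side"):
    im=im.max(2);i=I[n];T=np.linalg.inv(np.array(i["world_to_cam"]))
    v,u=np.mgrid[:384,:512];P=np.stack([(u-i["cx"])/i["fx"]*d,(v-i["cy"])/i["fy"]*d,d],-1)@T[:3,:3].T+T[:3,3]
    m=(np.hypot(P[...,0]-.6,P[...,1]-.165)<.07)&(P[...,2]>.106)&(P[...,2]<.142)&(im<70)
    Q=P[m];c=Q.mean(0);w=np.linalg.svd(Q-c)[2][0];w*=np.sign(w[0])
    print(m.sum(),c,w,np.arctan2(w[1],w[0]),np.percentile(Q[:,2],[2,50,98]))
meas(cv2.imread("pics/side0.png"),np.load("side0.npy"))
im,d=cams.camera("side");meas(im,d)
C=np.array([.5675,.1455]);dd=np.array([np.cos(.56),np.sin(.56)])
for f in(0,.05,.1):
  for L in(16,84):
    x=C+dd*(.075-L/1e3*np.cos(f));z=.116+L/1e3*np.sin(f)
    print(f,L,"centre",proj("side",np.r_[x,z]),"top",proj("side",np.r_[x,z+.011]))
g1=np.array([.5846,.1573,.1055]);n=np.array([-.531,.847,0])
print("tip",proj("side",g1+n*.009),proj("side",g1+n*.02))
E
```

```text
247 [0.5856 0.1655 0.1248] [ 0.8411  0.5335 -0.0897] 0.5652314665254778 [0.114  0.1258 0.1328]
287 [0.5849 0.1641 0.1244] [ 0.8322  0.5487 -0.0798] 0.582921776310848 [0.1129 0.1255 0.1321]
0 16 centre [191.2114 216.2123] top [190.8063 212.4211]
0 84 centre [221.0709 217.2231] top [220.8414 213.4237]
0.05 16 centre [191.1734 215.9379] top [190.7679 212.1434]
0.05 84 centre [220.9373 215.7768] top [220.7065 211.9602]
0.1 16 centre [191.1179 215.6633] top [190.7119 211.8657]
0.1 84 centre [220.7104 214.3245] top [220.4777 210.4907]
tip [207.661  223.1767] [206.9783 226.3492]
```

```bash
python3 - <<'E'
from h import *
import cv2
np.set_printoptions(precision=4,suppress=True)
o=ctrl.get_obs();print(o["ee_pos"],o["time_s"])
im,d=cams.camera("side");i=I["side"];T=np.linalg.inv(np.array(i["world_to_cam"]))
print("tip pred",proj("side",o["ee_pos"]))
for u in(194,196,198):
  for v in range(188,212,2):
    z=d[v,u];P=T[:3,:3]@np.array([(u-i["cx"])/i["fx"]*z,(v-i["cy"])/i["fy"]*z,z])+T[:3,3];print(u,v,P,im[v,u])
E
```

```text
[0.6056 0.1706 0.1461] 4.85
tip pred [195.9524 206.1976]
194 188 [0.598  0.1789 0.2042] [110 116 116]
194 190 [0.5979 0.1796 0.1994] [106 111 114]
194 192 [0.5986 0.1795 0.1937] [105 113 114]
194 194 [0.6007 0.1779 0.1865] [107 112 111]
194 196 [0.5987 0.1806 0.1836] [107 114 114]
194 198 [0.6001 0.1798 0.1771] [104 108 110]
194 200 [0.7593 0.0199 0.0019] [ 85  94 103]
194 202 [0.7532 0.0268 0.002 ] [ 77  87 123]
194 204 [0.7296 0.0513 0.0212] [ 47  56 203]
194 206 [0.7237 0.0581 0.0214] [ 10  25 231]
194 208 [0.0068 0.7782 0.8057] [ 10  16 213]
194 210 [0.7099 0.0734 0.0242] [ 10  26 174]
196 188 [0.5939 0.177  0.2048] [107 111 112]
196 190 [0.5955 0.176  0.1982] [106 112 114]
196 192 [0.5976 0.1744 0.1911] [108 113 115]
196 194 [0.594  0.1787 0.1898] [107 113 112]
196 196 [0.5949 0.1784 0.1839] [105 113 112]
196 198 [0.5964 0.1774 0.1773] [104 112 115]
196 200 [ 0.7585  0.013  -0.002 ] [ 79  88 121]
196 202 [0.7282 0.0446 0.0243] [ 42  51 199]
196 204 [0.7224 0.0512 0.0243] [ 10  10 231]
196 206 [0.7187 0.0556 0.0221] [ 10  21 231]
196 208 [0.716  0.0592 0.0189] [ 10  20 214]
196 210 [0.7083 0.0677 0.0212] [ 14  26 140]
198 188 [0.5908 0.1742 0.2044] [106 110 113]
198 190 [0.5923 0.1732 0.1979] [102 106 109]
198 192 [0.5901 0.176  0.1952] [104 110 112]
198 194 [0.5901 0.1766 0.1902] [106 113 115]
198 196 [0.5919 0.1753 0.1833] [107 113 115]
198 198 [0.5903 0.1775 0.1799] [104 109 120]
198 200 [0.7515 0.0123 0.0006] [ 57  64 189]
198 202 [0.7251 0.0402 0.0229] [ 10  12 231]
198 204 [0.7189 0.0473 0.0234] [ 10  23 230]
198 206 [0.717  0.0499 0.0192] [ 10  11 220]
198 208 [0.7088 0.059  0.022 ] [ 10  25 195]
198 210 [0.7078 0.0608 0.017 ] [ 18  25 141]
```

The depth image puts the real finger ends about 20 mm or more above the reported TCP z. That matches the 18 mm chord I gripped, so I go about 22 mm deeper at 50 mm from the hinge.

In the tool's units: 40 mm / 750 = 0.0533, 30 mm / 750 = 0.04.

>>> {"name": "arm_command", "arguments": {"plan": [[[-0.0133,0,0,0,0,0,-0.3],[-0.0273,0,0,0,0,0,-0.3],[-0.0273,0,0,0,0,0,-0.3],[-0.0273,0,0,0,0,0,-0.3],[-0.0273,0,0,0,0,0,-0.3],[-0.0273,0,0.02,0,0,0,-0.3],[-0.0273,0,0.04,0,0,0,-0.3],[-0.0273,0,0.0533,0,0,0,-0.3]]]}}

```text
time_s: 5.7
ee_pos: [0.5876, 0.1596, 0.1038]
eef_rot: [-3.141, 0.002, 0.56]
force: [-0.4, 0.8, 0.6]
grip_width: 0.0595
grip_force: 0.0
```

In the tool's units: 23 mm / 750 = 0.0307, 18 mm / 750 = 0.024.

>>> {"name": "arm_command", "arguments": {"plan": [[[0,0,0.008,0,0,0,-0.3],[0,0,0.016,0,0,0,-0.3],[0,0,0.024,0,0,0,-0.3],[0,0,0.0307,0,0,0,-0.3],[0,0,0.0307,0,0,0,-0.3]]]}}

```text
time_s: 6.2
ee_pos: [0.5881, 0.1597, 0.0827]
eef_rot: [-3.141, 0.001, 0.56]
force: [-0.5, -0.4, 0.2]
grip_width: 0.0612
grip_force: 0.0
```

>>> {"name": "arm_command", "arguments": {"plan": [[[0,0,0,0,0,0,1],[0,0,0,0,0,0,1],[0,0,0,0,0,0,1],[0,0,0,0,0,0,1],[0,0,0,0,0,0,1]]], "squeeze": 12}}

```text
time_s: 6.7
ee_pos: [0.5884, 0.1597, 0.0835]
eef_rot: [3.142, -0.0, 0.56]
force: [0.5, 0.5, -0.7]
grip_width: 0.0243
grip_force: 0.0
```

>>> {"name": "arm_command", "arguments": {"plan": [[[0,0,0,0,0,0,1],[0,0,0,0,0,0,1],[0,0,0,0,0,0,1]]], "squeeze": 14}}

```text
time_s: 7.0
ee_pos: [0.5884, 0.1596, 0.0834]
eef_rot: [3.141, -0.0, 0.56]
force: [1.5, -1.1, 0.7]
grip_width: 0.0215
grip_force: 14.0
```

In the tool's units: -27 mm / 750 = -0.036, 11.5 mm / 750 = 0.0153.

>>> {"name": "arm_command", "arguments": {"plan": [[[0.0007,0,-0.0067,0,0,0,1],[0.0027,0,-0.0133,0,0,0,1],[0.0047,0,-0.0193,0,0,0,1],[0.008,0,-0.0253,0,0,0,1],[0.0113,0,-0.0313,0,0,0,1],[0.0153,0,-0.036,0,0,0,1],[0.0153,0,-0.036,0,0,0,1]]]}}

```text
time_s: 7.7
ee_pos: [0.5986, 0.166, 0.1111]
eef_rot: [3.141, -0.001, 0.56]
force: [-0.7, -4.1, 1.7]
grip_width: 0.0216
grip_force: 14.0
```

```bash
python3 - <<'E'
from h import *
import cv2
p,d=cams.camera("side");a=p[150:250,150:260];cv2.imwrite("pics/u2.png",cv2.resize(a,None,fx=5,fy=5,interpolation=cv2.INTER_CUBIC))
o=ctrl.get_obs();print(o["grip_width"],o["grip_force"],o["ee_pos"],o["force"],o["moment"])
E
```

```text
0.021468882828292506 13.999238312244415 [0.59851673 0.16594233 0.11104584] [-0.42209423 -3.91095818  1.35271481] [-0.8661082   0.12737555 -0.03149309]
```

View pics/u2.png

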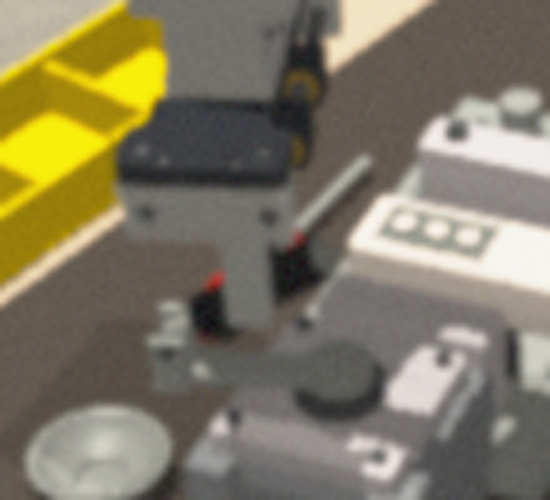

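The handle is lifting, tilted at about 0.6 rad from (205,315) to (315,250), and the arm hasn't moved. I continue the arc.

In the tool's units: 34 mm / 750 = 0.0453, 15.5 mm / 750 = 0.0207.

>>> {"name": "arm_command", "arguments": {"plan": [[[0.0047,0,-0.0047,0,0,0,1],[0.0093,0,-0.0093,0,0,0,1],[0.0147,0,-0.0133,0,0,0,1],[0.0207,0,-0.0167,0,0,0,1],[0.0267,0,-0.0193,0,0,0,1],[0.0333,0,-0.0213,0,0,0,1],[0.0393,0,-0.0227,0,0,0,1],[0.0453,0,-0.0233,0,0,0,1],[0.0453,0,-0.0233,0,0,0,1]]]}}

```text
time_s: 8.65
ee_pos: [0.6275, 0.1841, 0.129]
eef_rot: [3.141, -0.002, 0.56]
force: [-0.1, -4.6, 4.6]
grip_width: 0.0205
grip_force: 14.0
```

In the tool's units: 4 mm / 750 = 0.0053, 3 mm / 750 = 0.004.

>>> {"name": "arm_command", "arguments": {"plan": [[[0.0027,0,0,0,0,0,1],[0.004,0,0,0,0,0,1],[0.0053,0,0,0,0,0,1],[0.0053,0,0,0,0,0,1]]]}}

```text
time_s: 9.05
ee_pos: [0.6308, 0.1861, 0.1291]
eef_rot: [3.141, -0.002, 0.56]
force: [-1.5, -4.9, 4.9]
grip_width: 0.0201
grip_force: 13.9
```

In the tool's units: 3 mm / 750 = 0.004, 2 mm / 750 = 0.0027.

>>> {"name": "arm_command", "arguments": {"plan": [[[0.0013,0,0,0,0,0,1],[0.0027,0,0,0,0,0,1],[0.004,0,0,0,0,0,1],[0.004,0,0,0,0,0,1]]]}}

```text
time_s: 9.45
ee_pos: [0.6332, 0.1876, 0.1293]
eef_rot: [3.141, -0.001, 0.56]
force: [-2.7, -5.5, 7.7]
grip_width: 0.0194
grip_force: 13.3
```

```bash
python3 - <<'E'
from h import *
import cv2
p,d=cams.camera("side");a=p[150:250,150:260];q,d=cams.camera("top");b=q[150:250,150:260]
cv2.imwrite("pics/u3.png",cv2.resize(np.hstack([a,b]),None,fx=3.6,fy=3.6,interpolation=cv2.INTER_CUBIC))
o=ctrl.get_obs();print(o["grip_width"],o["grip_force"],o["ee_pos"],o["force"],o["moment"])
E
```

```text
0.01910815483258669 13.351651132106781 [0.63320442 0.18755285 0.12929813] [-3.20419781 -5.44833595  7.64989759] [-1.15279557  0.68815193  0.03839328]
```

View pics/u3.png

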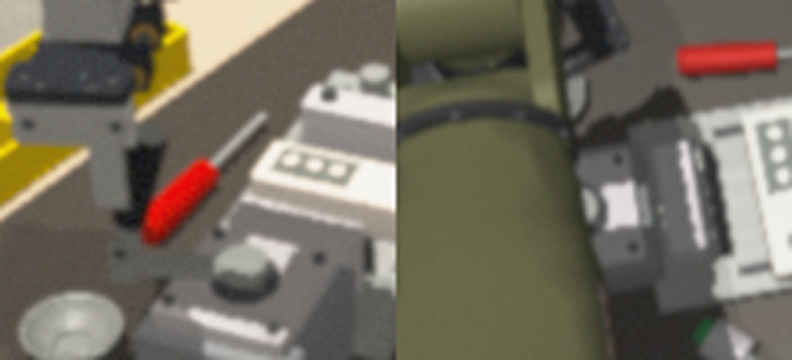

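In the left (side) half the handle is nearly upright but leans inward by about 0.3 rad, from (130,218) to (155,130). The fingers are slipping off its outer side. I let go, go over it, and push it to its stop from the inside with closed fingers.

In the tool's units: -80 mm / 750 = -0.1067, -75 mm / 750 = -0.1.

>>> {"name": "arm_command", "arguments": {"plan": [[[0,0,0,0,0,0,-0.3],[0,0,0,0,0,0,-0.3],[0,0,0,0,0,0,-0.3],[0,0,-0.02,0,0,0,-0.3],[0,0,-0.0467,0,0,0,-0.3],[0,0,-0.0733,0,0,0,-0.3],[0,0,-0.1,0,0,0,-0.3],[0,0,-0.1067,0,0,0,-0.3],[-0.0267,0,-0.1067,0,0,0,1],[-0.0533,0,-0.1067,0,0,0,1],[-0.08,0,-0.1067,0,0,0,1],[-0.08,0,-0.1067,0,0,0,1]]]}}

```text
time_s: 10.75
ee_pos: [0.5808, 0.155, 0.2083]
eef_rot: [-3.142, -0.0, 0.559]
force: [1.2, 0.6, 0.9]
grip_width: 0.0325
grip_force: 0.0
```

In the tool's units: 59 mm / 750 = 0.0787, 45 mm / 750 = 0.06.

>>> {"name": "arm_command", "arguments": {"plan": [[[0,0,0,0,0,0,1],[0,0,0.02,0,0,0,1],[0,0,0.04,0,0,0,1],[0,0,0.06,0,0,0,1],[0,0,0.0787,0,0,0,1],[0,0,0.0787,0,0,0,1]]]}}

```text
time_s: 11.35
ee_pos: [0.5814, 0.1558, 0.1466]
eef_rot: [-3.14, 0.003, 0.56]
force: [0.2, 0.3, -0.3]
grip_width: 0.0004
grip_force: 0.0
```

In the tool's units: 34 mm / 750 = 0.0453, 32 mm / 750 = 0.0427.

>>> {"name": "arm_command", "arguments": {"plan": [[[0.008,0,0,0,0,0,1],[0.016,0,0,0,0,0,1],[0.0227,0,0,0,0,0,1],[0.028,0,0,0,0,0,1],[0.0333,0,0,0,0,0,1],[0.0387,0,0,0,0,0,1],[0.0427,0,0,0,0,0,1],[0.0453,0,0,0,0,0,1],[0.0453,0,0,0,0,0,1]]]}}

```text
time_s: 12.25
ee_pos: [0.6109, 0.1739, 0.1488]
eef_rot: [-3.142, -0.0, 0.56]
force: [0.4, -0.1, 0.2]
grip_width: 0.0007
grip_force: 0.2
```

In the tool's units: 2 mm / 750 = 0.0027, 1 mm / 750 = 0.0013.

>>> {"name": "arm_command", "arguments": {"plan": [[[0.0013,0,0,0,0,0,1],[0.0027,0,0,0,0,0,1],[0.0027,0,0,0,0,0,1]]]}}

```text
time_s: 12.55
ee_pos: [0.6125, 0.1749, 0.1489]
eef_rot: [3.142, -0.0, 0.56]
force: [-1.1, -0.8, 1.2]
grip_width: 0.0007
grip_force: 0.6
```

In the tool's units: 2 mm / 750 = 0.0027, 1 mm / 750 = 0.0013.

>>> {"name": "arm_command", "arguments": {"plan": [[[0.0013,0,0,0,0,0,1],[0.0027,0,0,0,0,0,1],[0.0027,0,0,0,0,0,1]]]}}

```text
time_s: 12.85
ee_pos: [0.6143, 0.176, 0.1489]
eef_rot: [3.142, -0.0, 0.56]
force: [-1.0, -0.9, 0.9]
grip_width: 0.0009
grip_force: 0.6
```

In the tool's units: 3 mm / 750 = 0.004, 2 mm / 750 = 0.0027.

>>> {"name": "arm_command", "arguments": {"plan": [[[0.0013,0,0,0,0,0,1],[0.0027,0,0,0,0,0,1],[0.004,0,0,0,0,0,1],[0.004,0,0,0,0,0,1]]]}}

```text
time_s: 13.25
ee_pos: [0.6161, 0.177, 0.1488]
eef_rot: [-3.141, 0.002, 0.56]
force: [-7.3, -5.4, 4.6]
grip_width: 0.0006
grip_force: 4.7
```

In the tool's units: 2 mm / 750 = 0.0027, 1 mm / 750 = 0.0013.

>>> {"name": "arm_command", "arguments": {"plan": [[[0.0013,0,0,0,0,0,1],[0.0027,0,0,0,0,0,1],[0.0027,0,0,0,0,0,1]]]}}

```text
time_s: 13.55
ee_pos: [0.6168, 0.1773, 0.1487]
eef_rot: [-3.141, 0.006, 0.559]
force: [-18.0, -10.1, 8.1]
grip_width: 0.0003
grip_force: 10.0
```

```bash
python3 - <<'E'
from h import *
import cv2
p,d=cams.camera("side");a=p[150:250,150:260];q,d=cams.camera("top");b=q[150:250,150:260]
cv2.imwrite("pics/u4.png",cv2.resize(np.hstack([a,b]),None,fx=3.6,fy=3.6,interpolation=cv2.INTER_CUBIC))
o=ctrl.get_obs();print(o["grip_width"],o["grip_force"],o["ee_pos"],o["force"],o["moment"])
E
```

```text
0.00047824187162235065 9.858378767967224 [0.6167492  0.177304   0.14875382] [-17.33458349 -10.57456436   8.02249133] [-1.92149559e+00  3.09833798e+00  4.98604511e-04]
```

View pics/u4.png

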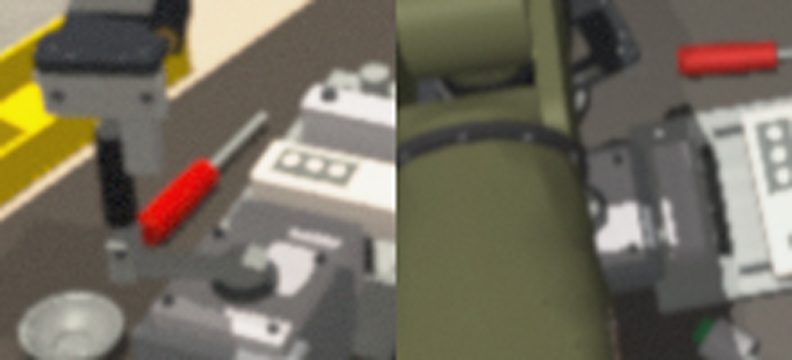

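The handle now leans slightly left going up, as a true vertical does in this view, and the force jumped to 20 N, so it is on its upright stop. I re-grip it from above.

In the tool's units: -68 mm / 750 = -0.0907, -55 mm / 750 = -0.0733.

>>> {"name": "arm_command", "arguments": {"plan": [[[-0.0133,0,0,0,0,0,1],[-0.0133,0,-0.02,0,0,0,1],[-0.0133,0,-0.0467,0,0,0,1],[-0.0133,0,-0.0733,0,0,0,1],[-0.0133,0,-0.0907,0,0,0,0.8],[0,0,-0.0907,0,0,0,-0.2],[0.0133,0,-0.0907,0,0,0,-0.2],[0.0227,0,-0.0907,0,0,0,-0.2],[0.0227,0,-0.0907,0,0,0,-0.2],[0.0227,0,-0.0733,0,0,0,-0.2],[0.0227,0,-0.0533,0,0,0,-0.2],[0.0227,0,-0.0533,0,0,0,-0.2]]]}}

```text
time_s: 14.85
ee_pos: [0.6317, 0.1872, 0.186]
eef_rot: [-3.14, 0.004, 0.56]
force: [0.1, 0.3, -0.6]
grip_width: 0.0555
grip_force: 0.0
```

In the tool's units: 63 mm / 750 = 0.084, 45 mm / 750 = 0.06.

>>> {"name": "arm_command", "arguments": {"plan": [[[0,0,0.02,0,0,0,-0.2],[0,0,0.04,0,0,0,-0.2],[0,0,0.06,0,0,0,-0.2],[0,0,0.084,0,0,0,-0.2],[0,0,0.084,0,0,0,-0.2]]]}}

```text
time_s: 15.35
ee_pos: [0.6315, 0.1872, 0.1224]
eef_rot: [-3.14, 0.005, 0.56]
force: [-0.2, -0.5, 0.6]
grip_width: 0.0563
grip_force: 0.0
```

>>> {"name": "arm_command", "arguments": {"plan": [[[0,0,0,0,0,0,1],[0,0,0,0,0,0,1],[0,0,0,0,0,0,1],[0,0,0,0,0,0,1],[0,0,0,0,0,0,1],[0,0,0,0,0,0,1],[0,0,0,0,0,0,1],[0,0,0,0,0,0,1]]], "squeeze": 15}}

```text
time_s: 16.15
ee_pos: [0.6331, 0.1875, 0.1263]
eef_rot: [3.141, -0.001, 0.56]
force: [0.5, -1.8, 3.3]
grip_width: 0.0216
grip_force: 15.0
```

In the tool's units: 42.3 mm / 750 = 0.0564, 29.2 mm / 750 = 0.0389.

>>> {"name": "arm_command", "arguments": {"plan": [[[0,0.0053,0,0,0,0,1],[-0.0007,0.012,0,0,0,0,1],[-0.002,0.02,0,0,0,0,1],[-0.0044,0.0296,0,0,0,0,1],[-0.008,0.0389,0,0,0,0,1],[-0.012,0.048,0,0,0,0,1],[-0.0173,0.0564,0,0,0,0,1],[-0.0173,0.0564,0,0,0,0,1]]], "squeeze": 25}}

```text
time_s: 16.95
ee_pos: [0.6444, 0.1446, 0.1262]
eef_rot: [-3.141, -0.001, 0.559]
force: [-0.7, -0.9, 4.9]
grip_width: 0.0215
grip_force: 25.0
```

In the tool's units: -49 mm / 750 = -0.0653, -34.7 mm / 750 = -0.0463.

>>> {"name": "arm_command", "arguments": {"plan": [[[-0.006,0.008,0,0,0,0,1],[-0.0127,0.0153,0,0,0,0,1],[-0.0204,0.0219,0,0,0,0,1],[-0.0285,0.0277,0,0,0,0,1],[-0.0373,0.0327,0,0,0,0,1],[-0.0463,0.0368,0,0,0,0,1],[-0.056,0.04,0,0,0,0,1],[-0.0653,0.0421,0,0,0,0,1]]]}}

```text
time_s: 17.75
ee_pos: [0.6201, 0.0923, 0.1262]
eef_rot: [3.141, -0.002, 0.56]
force: [4.3, 4.1, 3.2]
grip_width: 0.0215
grip_force: 25.0
```

In the tool's units: -68.7 mm / 750 = -0.0916, -7.6 mm / 750 = -0.0101.

>>> {"name": "arm_command", "arguments": {"plan": [[[-0.0101,0.0013,0,0,0,0,1],[-0.02,0.002,0,0,0,0,1],[-0.0303,0.0013,0,0,0,0,1],[-0.04,-0.0004,0,0,0,0,1],[-0.0499,-0.0031,0,0,0,0,1],[-0.0592,-0.0068,0,0,0,0,1],[-0.0681,-0.0115,0,0,0,0,1],[-0.0767,-0.0169,0,0,0,0,1],[-0.0845,-0.0233,0,0,0,0,1],[-0.0916,-0.0303,0,0,0,0,1]]]}}

```text
time_s: 18.75
ee_pos: [0.55, 0.0751, 0.1262]
eef_rot: [3.14, -0.003, 0.56]
force: [6.9, 3.3, 2.1]
grip_width: 0.0218
grip_force: 25.0
```

In the tool's units: -55.6 mm / 750 = -0.0741, -48.1 mm / 750 = -0.0641.

>>> {"name": "arm_command", "arguments": {"plan": [[[-0.006,-0.0084,0,0,0,0,1],[-0.0115,-0.0167,0,0,0,0,1],[-0.0161,-0.0255,0,0,0,0,1],[-0.02,-0.0348,0,0,0,0,1],[-0.0228,-0.0444,0,0,0,0,1],[-0.0247,-0.0541,0,0,0,0,1],[-0.0256,-0.0641,0,0,0,0,1],[-0.0256,-0.0741,0,0,0,0,1]]]}}

```text
time_s: 19.55
ee_pos: [0.5038, 0.1112, 0.1262]
eef_rot: [3.14, -0.0, 0.56]
force: [3.2, -3.8, 3.7]
grip_width: 0.0215
grip_force: 25.0
```

In the tool's units: -35.7 mm / 750 = -0.0476, 4.2 mm / 750 = 0.0056.

>>> {"name": "arm_command", "arguments": {"plan": [[[0.0008,-0.01,0,0,0,0,1],[0.0027,-0.02,0,0,0,0,1],[0.0056,-0.0296,0,0,0,0,1],[0.0095,-0.0388,0,0,0,0,1],[0.0144,-0.0476,0,0,0,0,1]]]}}

```text
time_s: 20.05
ee_pos: [0.4943, 0.1472, 0.1261]
eef_rot: [3.14, -0.001, 0.56]
force: [4.8, -5.7, 3.8]
grip_width: 0.022
grip_force: 25.0
```

```bash
cat >> h.py <<'E'
def obs_house():
    "edges in clamp frame along x from top depth/colour: jaw, housing, backstop heights profile"
    im,d=cams.camera("top");i=I["top"];T=np.linalg.inv(np.array(i["world_to_cam"]))
    v,u=np.mgrid[:384,:512];P=np.stack([(u-i["cx"])/i["fx"]*d,(v-i["cy"])/i["fy"]*d,d],-1)@T[:3,:3].T+T[:3,3]
    p=(.5668,.1455,-1.3213);c,s=np.cos(p[2]),np.sin(p[2]);X=P[...,0]-p[0];Y=P[...,1]-p[1]
    x=c*X+s*Y;y=-s*X+c*Y
    for lo,hi in((-.07,-.04),(-.04,0),(0,.04),(.04,.07)):
        m=(y>lo)&(y<hi)&(x>.12)&(x<.26)
        h=m&(P[...,2]>.045)&(P[...,2]<.06)&(im.min(2)>140)
        b=m&(P[...,2]>.058)&(P[...,2]<.075)&(im.min(2)>140)
        print((lo,hi),"housing x",np.percentile(x[h],[2,98]) if h.sum()>5 else None,h.sum(),"high x",np.percentile(x[b],[2,98]) if b.sum()>3 else None,b.sum())
E
python3 - <<'E'
from h import *
o=ctrl.get_obs();print(o["ee_pos"],o["force"],o["time_s"]);obs_house()
E
```

```text
[0.49425746 0.14723557 0.12614164] [ 4.81303455 -5.66253281  3.8349811 ] 20.05
(-0.07, -0.04) housing x [0.16677422 0.21808059] 166 high x [0.16954167 0.24997892] 88
(-0.04, 0) housing x [0.16778016 0.22106494] 218 high x [0.1224607  0.24886273] 199
(0, 0.04) housing x [0.16763965 0.22093639] 210 high x [0.12203981 0.24962561] 209
(0.04, 0.07) housing x [0.16744845 0.218515  ] 120 high x [0.13489101 0.25023603] 82
```

The housing's rear face is at x≈167 mm, square to the jaw, and the backstop face is at about 220 to 222 mm, so the gap is about 5 to 7 mm. I continue slowly, feeling for contact.

In the tool's units: -11.9 mm / 750 = -0.0159, 9.3 mm / 750 = 0.0124.

>>> {"name": "arm_command", "arguments": {"plan": [[[0.0028,-0.0041,0,0,0,0,1],[0.0057,-0.0083,0,0,0,0,1],[0.0089,-0.0121,0,0,0,0,1],[0.0124,-0.0159,0,0,0,0,1]]]}}

```text
time_s: 20.5
ee_pos: [0.4957, 0.162, 0.1261]
eef_rot: [3.14, -0.0, 0.56]
force: [1.0, -5.7, 5.3]
grip_width: 0.0217
grip_force: 25.0
```

In the tool's units: 5.4 mm / 750 = 0.0072, -5.2 mm / 750 = -0.0069.

>>> {"name": "arm_command", "arguments": {"plan": [[[0.0017,-0.0017,0,0,0,0,1],[0.0035,-0.0035,0,0,0,0,1],[0.0053,-0.0052,0,0,0,0,1],[0.0072,-0.0069,0,0,0,0,1]]]}}

```text
time_s: 20.9
ee_pos: [0.4974, 0.1692, 0.1261]
eef_rot: [3.14, 0.0, 0.56]
force: [0.6, -6.8, 6.1]
grip_width: 0.0217
grip_force: 25.0
```

In the tool's units: 2.9 mm / 750 = 0.0039, -2.3 mm / 750 = -0.0031.

>>> {"name": "arm_command", "arguments": {"plan": [[[0.0019,-0.0016,0,0,0,0,1],[0.0039,-0.0031,0,0,0,0,1]]]}}

```text
time_s: 21.1
ee_pos: [0.4986, 0.1726, 0.1261]
eef_rot: [3.14, 0.0, 0.56]
force: [0.2, -6.2, 6.4]
grip_width: 0.0217
grip_force: 25.0
```

In the tool's units: 3 mm / 750 = 0.004, -2.3 mm / 750 = -0.0031.

>>> {"name": "arm_command", "arguments": {"plan": [[[0.002,-0.0015,0,0,0,0,1],[0.004,-0.0031,0,0,0,0,1]]]}}

```text
time_s: 21.3
ee_pos: [0.4999, 0.1762, 0.1261]
eef_rot: [3.14, 0.0, 0.56]
force: [1.0, -5.8, 6.1]
grip_width: 0.0213
grip_force: 25.0
```

>>> {"name": "arm_command", "arguments": {"plan": [[[0.002,-0.0013,0,0,0,0,1],[0.0041,-0.0028,0,0,0,0,1]]]}}

```text
time_s: 21.5
ee_pos: [0.5014, 0.1796, 0.1261]
eef_rot: [3.14, 0.0, 0.56]
force: [0.6, -6.2, 6.3]
grip_width: 0.0216
grip_force: 25.0
```

In the tool's units: 3.2 mm / 750 = 0.0043, -1.9 mm / 750 = -0.0025.

>>> {"name": "arm_command", "arguments": {"plan": [[[0.0021,-0.0013,0,0,0,0,1],[0.0043,-0.0025,0,0,0,0,1]]]}}

```text
time_s: 21.7
ee_pos: [0.5031, 0.1829, 0.1261]
eef_rot: [3.14, 0.001, 0.56]
force: [0.1, -7.2, 6.4]
grip_width: 0.0217
grip_force: 25.0
```

In the tool's units: 3.3 mm / 750 = 0.0044, -1.7 mm / 750 = -0.0023.

>>> {"name": "arm_command", "arguments": {"plan": [[[0.0023,-0.0011,0,0,0,0,1],[0.0044,-0.0023,0,0,0,0,1]]]}}

```text
time_s: 21.9
ee_pos: [0.5048, 0.186, 0.1261]
eef_rot: [3.14, 0.001, 0.56]
force: [-1.4, -7.5, 7.5]
grip_width: 0.0218
grip_force: 25.0
```

```bash
python3 - <<'E'
from h import *
o=ctrl.get_obs();print(o["ee_pos"],o["force"],o["time_s"]);obs_house();print(ctrl.get_obs()["force"])
E
```

```text
[0.50479761 0.18599001 0.12608729] [-1.38398077 -7.49725981  7.45157127] 21.9
(-0.07, -0.04) housing x [0.17349524 0.22058963] 163 high x [0.14088012 0.24979863] 84
(-0.04, 0) housing x [0.12531424 0.22057774] 217 high x [0.12709144 0.24946245] 214
(0, 0.04) housing x [0.12392046 0.22035828] 208 high x [0.12826417 0.24959309] 221
(0.04, 0.07) housing x [0.17409624 0.22075024] 118 high x [0.13286455 0.24984388] 77
[-0.2762506  -7.22129991  6.59542261]
```

In the tool's units: 2.4 mm / 750 = 0.0032, 1.2 mm / 750 = 0.0016.

>>> {"name": "arm_command", "arguments": {"plan": [[[0.0016,-0.0008,0,0,0,0,1],[0.0032,-0.0015,0,0,0,0,1]]]}}

```text
time_s: 22.15
ee_pos: [0.5061, 0.1881, 0.1261]
eef_rot: [3.14, 0.001, 0.56]
force: [-2.0, -8.3, 8.0]
grip_width: 0.0215
grip_force: 25.0
```

In the tool's units: 1 mm / 750 = 0.0013, 0.5 mm / 750 = 0.0007.

>>> {"name": "arm_command", "arguments": {"plan": [[[0.0007,-0.0003,0,0,0,0,1],[0.0013,-0.0005,0,0,0,0,1]]]}}

```text
time_s: 22.35
ee_pos: [0.5067, 0.189, 0.1261]
eef_rot: [3.14, 0.001, 0.56]
force: [-3.7, -7.2, 8.4]
grip_width: 0.022
grip_force: 25.0
```

In the tool's units: 1.4 mm / 750 = 0.0019, 0.7 mm / 750 = 0.0009.

>>> {"name": "arm_command", "arguments": {"plan": [[[0.0009,-0.0004,0,0,0,0,1],[0.0019,-0.0008,0,0,0,0,1]]]}}

```text
time_s: 22.55
ee_pos: [0.5075, 0.1902, 0.1261]
eef_rot: [3.14, 0.002, 0.56]
force: [-3.2, -8.3, 8.2]
grip_width: 0.0217
grip_force: 25.0
```

>>> {"name": "arm_command", "arguments": {"plan": [[[0,0,0,0,0,0,1],[0,0,0,0,0,0,1]]]}}

```text
time_s: 22.75
ee_pos: [0.5075, 0.1903, 0.1261]
eef_rot: [3.14, 0.001, 0.56]
force: [-3.1, -7.0, 7.7]
grip_width: 0.0217
grip_force: 25.0
```

In the tool's units: -1.9 mm / 750 = -0.0025, -0.9 mm / 750 = -0.0012.

>>> {"name": "arm_command", "arguments": {"plan": [[[-0.0005,-0.0012,0,0,0,0,1],[-0.0011,-0.0025,0,0,0,0,1],[-0.0011,-0.0025,0,0,0,0,1]]]}}

```text
time_s: 23.05
ee_pos: [0.5072, 0.1904, 0.1261]
eef_rot: [3.137, -0.001, 0.559]
force: [7.1, -13.5, 2.6]
grip_width: 0.0217
grip_force: 25.0
```

The handle is on its stop: the radial force jumped to about 14 N. I relax, release and retreat straight up.

In the tool's units: -125 mm / 750 = -0.1667, -105 mm / 750 = -0.14.

>>> {"name": "arm_command", "arguments": {"plan": [[[0.0007,0.0016,0,0,0,0,1],[0.0007,0.0016,0,0,0,0,0.3],[0.0007,0.0016,0,0,0,0,-0.3],[0.0007,0.0016,0,0,0,0,-0.3],[0.0007,0.0016,0,0,0,0,-0.3],[0.0007,0.0016,-0.0133,0,0,0,-0.3],[0.0007,0.0016,-0.0333,0,0,0,-0.3],[0.0007,0.0016,-0.06,0,0,0,-0.3],[0.0007,0.0016,-0.0867,0,0,0,-0.3],[0.0007,0.0016,-0.1133,0,0,0,-0.3],[0.0007,0.0016,-0.14,0,0,0,-0.3],[0.0007,0.0016,-0.1667,0,0,0,-0.3]]]}}

```text
time_s: 24.25
ee_pos: [0.5069, 0.1918, 0.2525]
eef_rot: [3.141, -0.001, 0.56]
force: [1.0, -0.7, -0.6]
grip_width: 0.061
grip_force: 0.0
```

In the tool's units: 340 mm / 750 = 0.4533, 300 mm / 750 = 0.4.

>>> {"name": "arm_command", "arguments": {"plan": [[[-0.04,0.04,0,0,0,0,-0.3],[-0.08,0.08,0,0,0,0,-0.3],[-0.12,0.1333,0,0,0,0,-0.3],[-0.16,0.1867,0,0,0,0,-0.3],[-0.2,0.24,0,0,0,0,-0.3],[-0.24,0.2933,0,0,0,0,-0.3],[-0.24,0.3467,0,0,0,0,-0.3],[-0.24,0.4,0,0,0,0,-0.3],[-0.24,0.4533,0,0,0,0,-0.3]]]}}

```text
time_s: 25.15
ee_pos: [0.5355, -0.1936, 0.2518]
eef_rot: [3.141, -0.001, 0.559]
force: [0.5, 0.6, 0.4]
grip_width: 0.0607
grip_force: 0.0
```

```bash
python3 - <<'E'
from h import *
import cv2
np.set_printoptions(precision=4,suppress=True)
o=ctrl.get_obs();print(o["ee_pos"],o["force"],o["time_s"]);obs_house()
for n in("side","top"):
    im,d=cams.camera(n);cv2.imwrite(f"pics/{n}9.png",im);i=I[n];T=np.linalg.inv(np.array(i["world_to_cam"]))
    v,u=np.mgrid[:384,:512];P=np.stack([(u-i["cx"])/i["fx"]*d,(v-i["cy"])/i["fy"]*d,d],-1)@T[:3,:3].T+T[:3,3]
    m=(np.hypot(P[...,0]-.507,P[...,1]-.19)<.06)&(P[...,2]>.125)&(P[...,2]<.23)&(im.max(2)<80)
    if m.sum()<10: print(n,m.sum());continue
    Q=P[m];c=Q.mean(0);w=np.linalg.svd(Q-c)[2][0];w*=np.sign(w[2]);print(n,m.sum(),c,w,Q[:,2].min(),Q[:,2].max())
E
```

```text
[ 0.5355 -0.1936  0.2518] [0.5397 0.6467 0.3579] 25.15
(-0.07, -0.04) housing x [0.1736 0.2206] 160 high x [0.1664 0.2492] 84
(-0.04, 0) housing x [0.1451 0.2211] 221 high x [0.1277 0.2496] 189
(0, 0.04) housing x [0.1252 0.2215] 185 high x [0.128  0.2499] 206
(0.04, 0.07) housing x [0.1744 0.2208] 116 high x [0.1342 0.2498] 75
side 221 [0.5    0.1953 0.169 ] [ 0.0017 -0.0129  0.9999] 0.12629169880516367 0.20088387638692762
top 43 [0.5008 0.1821 0.1695] [-0.0123  0.0191  0.9997] 0.12658110557692925 0.19926518512134983
```

The handle stands vertical (axis within 0.02 rad), the housing is square (rear face x 173.6 to 174.4 mm, front at about 221 mm against the backstop), and the arm is clear of everything.

```bash
python3 -c "
from station import ctrl;print(ctrl.hand_in())"
```

```text
the job is handed in; nothing more can be done
None
```

The job is handed in at about 25 s: the handle is upright on its stop, the housing is clamped square to the backstop at about 15 N as judged from the crank force, and the arm is clear of everything. The first unfolding grip slipped off the handle, and the second began slipping just short of upright, so I pushed the handle to its stop with closed fingers before winding.

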